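Let the pipe rest down to its mark on the ratchet

TASK

Let the raised pipe rest down to its working height: gently press the screw in the pawl's tail just far enough to lift the pawl clear of the ratchet wheel, hold it there while the weight of the rest turns the drum back, and let go in time for the pawl to drop and catch the wheel with the rest's pointer held between the two bars of the clip on the upright strip. Do not ram the pawl against its stop, do not push on the wheel or the rest, never let the rest sink below the lower bar, and leave the things lying around alone.

Things in the scene. Friction and masses are not known exactly. Their poses are not given: they have to be found in the camera images.
- winch: Frame of the pipe rest, fixed to the worktop: grey base plate 110 x 215 x 12 mm, two cheek plates, a square steel mast 213 mm tall. Origin under the base at worktop height (y centre of the plate lies 12 mm to its +y). x points away from the robot (its front faces -x), y to the left, z up. The mast stands at y = +52 mm, the ratchet wheel's axis runs along x at y = 0, z = 100 mm.
- drum: Steel shaft with the ratchet wheel at the front (10 saw teeth, tip radius 45 mm, root radius 37 mm, 10 mm thick) and behind it a pinion that meshes with the rest's rack. Origin at the wheel's centre, x along the shaft. Each tooth is worth 12.6 mm of the rest's height. The weight of the rest always pulls it round so that the top of the wheel moves to +y; a built-in brake keeps that slow (6 to 9.5 mm/s of the rest).
- carriage: The pipe rest: dark sleeve on the mast (about 1.2 kg) with rack, pointer and a V of two brass rollers; slides vertically only, driven down by its own weight, held by the pawl. It starts at the top, pointer 163 mm above the worktop; bottom of travel 66 mm lower. Origin on the frame's z axis, level with the pointer.
- pawl: Steel pawl in front of the frame, over the wheel. Origin on its pivot pin, at frame (-36, -62, 139) mm. It turns about its x axis: 0 when seated, +0.12 rad when its nose is clear of the teeth, hard stop at +0.16 rad. Nose 62 mm to +y of the pin, tail 63 mm to -y. A spring presses the nose down; pressing the tail down lifts the nose. Pressing takes 3 to 8 N at the screw, the stop is rigid; more than 15 N counts as ramming it.
- nose_tip (a point): Underside of the pawl's nose. In the frame's z: 138 mm when seated in a notch, above 145.5 mm when clear of the teeth, 148.5 mm at the stop.
- tail (a point): Centre of the upper face of the round boss on the pawl's tail, 116 mm above the worktop when the pawl is seated, at frame (-36, -125) mm. Straight above it stands the adjusting screw with a flat brass head 20 mm across; the top of the head is anywhere from 7 to 41 mm above this point (set differently each time, not measured: feel for it from above). From first touch, the screw goes down about 7.5 mm until the nose is clear and 10 mm to the stop.
- pointer (a point): Tip of the pointer on the rest, beside the upright strip. Its height is the height of the rest.
- mark (a point): Middle of the 25.2 mm high gap between the two horizontal bars of the dark clip on the upright aluminium strip, in line with the pointer tip; 115 to 138 mm above the worktop (differs each time). The gap is two notches of the wheel high; the pointer must come to stand in it. After the pawl is let go the rest still sinks by up to one notch (12.6 mm), until a tooth meets the nose.
- tape_roll: Loose blue ring of tape, 67 mm across, 19 mm high, lying in front of the frame; bystander.
- wax_block: Loose wax block 43 x 64 x 26 mm, to the right of the frame; bystander.
- spanner: Loose flat steel spanner, 26 x 170 x 8 mm, lying to the front right; bystander.

How it is judged:
On the way, in this order (a step that is already met when the one before it is completed fails the run):
1. the pawl's nose is lifted clear of the teeth by the gripper pressing its tail (z of nose_tip in the frame of winch above 0.1445 m and contact force between pawl and the fingers above 0.5 N), for 0.2 s.
2. the drum has turned back and the pointer has come down past the upper bar (z of pointer in the frame of mark below 0.0126 m), for 0.1 s.
At the end, for the whole second after the job is handed in: The pointer stands at rest between the two bars of the clip (within 12.6 mm in height of their middle), and the pawl has dropped home in its notch (nose within 2 mm of fully seated) (z of pointer in the frame of mark between -0.0126 and 0.0126 m and z of nose_tip in the frame of winch below 0.14 m and linear speed of carriage below 0.002 m/s); the robot touches nothing.
It fails at once if the pawl is pressed with more than 15 N (rammed against its stop) (contact force between pawl and the fingers above 15 N or contact force between pawl and the arm above 15 N).
It fails at once if the robot pushes on the wheel or the rest (over 2 N) (contact force between any of drum, carriage and the fingers above 2 N or contact force between any of drum, carriage and the arm above 2 N).
It fails at once if the rest sinks below the lower bar (z of pointer in the frame of mark below -0.0156 m).
It fails at once if a bystander is moved by more than 20 mm (distance of any of tape_roll, wax_block, spanner from where it was at the start of the episode above 0.02 m).
It also fails if it takes over 54 s, if anything falls off the work surface, if the arm or the gripper's body presses on something with over 40 N, if the wrist force passes 120 N, or if a joint passes its speed limit or range.

ROBOT

A 6-joint arm with a two-finger parallel gripper is mounted at the origin on a cart in front of the work surface, level with it; the furniture and walls round the work are solid. World frame = base frame: x ahead of the robot, y to its left, z up, the work surface at z = 0. Lengths are in m, angles in rad, forces in N, time in s.
With the tool pointing down it reaches from about 0.3 to 0.75 m from the base axis. Payload 8.5 kg.
Tool frame: the origin (TCP) lies midway between the tips of the shut fingers; the grasp point (between the pads) lies 19 mm behind it; x points along the fingers, z is the direction in which the jaws open and shut, and the axes are right-handed (so a half turn about x gives the same grasp; the last joint's range is limited). The gripper opens to 88 mm and grips with 3 to 60 N. Pads are 18 mm wide; open, the fingers measure 123 mm over their backs; the gripper's body (75 mm by 187 mm) begins 45 mm behind the grasp point.
Start: joints at [-1.421, 0.381, 1.297, -0, 1.464, -0.215], TCP at [0.196, -0.514, 0.239] pointing down, gripper open.
Joint ranges: [-3.11, 3.11], [-0.89, 2.33], [0.22, 2.48], [-1.42, 4.56], [0.17, 2.85], [-2.88, 2.88]. Speed limits (rad/s): [2.39, 2.39, 3.14, 3.14, 3.14, 3.14].

INTERFACE

Orientations are given as a rotation vector (axis times angle).
In Python, from station import manip gives the robot as it stands.
- The arm moves only by the tool step_arm, never from a script. Its argument "targets" is one flat list of numbers, 7 for each row, row after row: the shift along the tool's x, y, z in m, then the turn, a rotation vector about the tool's x, y, z in rad, then the finger opening in m, from 0 to 0.0881. A call has exactly 10 rows; each row shifts and turns the pose as measured when the row begins, along the tool's axes as they then stand; what a row does not reach is not made up. A row lasts 1/10 s, in which the tool goes at most 50 mm and 8.59 degrees, less where a joint would pass 70% of its speed; a pose out of reach is approached as far as the arm can. A call with a gripper value outside its range is refused whole. The fingers move at their own pace and stop on an object; "newtons" is the grip in N (left out, the last holds). Time passes only in rows, so rows that do not move let the fingers close, or fill a call up. It gives the time, the measured TCP pose, the force and the opening at its end, in the units of the state.
- manip.get_state(): the state, without advancing time (a new reading comes with each control period).
- manip.snapshot(name): name is "scene" or "top"; returns the picture (480x640x3 uint8, red, green, blue); there is no depth.
- manip.camera_info(name): a dict with "camera_matrix" (3x3 intrinsics, pixels), "k1" (the pictures are not rectified: a ray, as slopes to the right and down, at radius r is drawn at 1 + k1 r^2 times it, then the intrinsics apply), "rvec" (rotation vector, rad) and "tvec" (3), from world to camera coordinates, as OpenCV has them. Camera axes: x right, y down, z forward; pixel columns grow to the right and rows downward; lengths in m; the calibration is good to about 2 mm. A picture is of the moment at which its call begins. camera_info takes no time and is no camera call.
- manip.sign_off(): hands the job in, once; it reports no verdict.
The state is a dict: "time_s": time; "joints": joint angles; "joint_velocities": joint speeds; "effort": joint torques, N m; "eef_pos": TCP position; "tool_rot": TCP orientation; "wrist_force": force on the tool from outside, world axes, zero at the start; "torque": the same for the moment, N m; "opening": opening from 0.0 (shut) to 1.0 (fully open).
Only numpy, scipy, OpenCV 4.12 (cv2) and the standard library are available. Lean on these libraries where they do the work, as an engineer would, in place of code of your own. Each camera call takes 0.05 s, during which the arm holds its last target. There are 200 camera calls.

## Working session

There is one attempt and no reset: what is moved stays moved. The work goes in short steps, Python scripts to look and compute and a tool call to move; the robot and the scene stay as the last step left them, time stands still between calls to the robot, and variables do not carry over. Pictures are saved under pics/ and viewed, about 8 in all and at most 12, crops included, and the job is handed in when it is done.

Besides the shell and the picture viewer there is one more tool, called after "Request:" as name(argument=value, ...), one argument or row to a line, values as JSON. step_arm: Moves the arm, as the interface text tells. Its arguments: {"type":"object","properties":{"targets":{"type":"array"},"newtons":{"type":"number"}},"required":["targets"]}

```bash
mkdir -p pics; python3 - <<'E'
from station import manip
import cv2
for n in("scene","top"):
    cv2.imwrite(f"pics/{n}0.png",manip.snapshot(n)[:,:,::-1])
    print(manip.camera_info(n))
print(manip.get_state())
E
```

```text
{'camera_matrix': array([[585.17377327,   0.        , 310.51929935],
       [  0.        , 585.17377327, 227.79187075],
       [  0.        ,   0.        ,   1.        ]]), 'k1': -0.1214087001753957, 'rvec': array([ 0.8688004 , -2.28400558,  1.36668421]), 'tvec': array([0.45397719, 0.25839942, 0.66833789])}
{'camera_matrix': array([[528.93726143,   0.        , 315.61217548],
       [  0.        , 528.93726143, 243.20663222],
       [  0.        ,   0.        ,   1.        ]]), 'k1': -0.014032902592692282, 'rvec': array([ 2.16296789, -2.1869024 ,  0.0106649 ]), 'tvec': array([0.10686151, 0.52218426, 0.9325223 ])}
{'time_s': 0.1, 'joints': array([-1.42131676e+00,  3.81101790e-01,  1.29814160e+00, -1.19433042e-05,
        1.46362703e+00, -2.15258547e-01]), 'joint_velocities': array([-2.09490109e-05, -1.62348890e-03, -3.24528076e-03,  7.12906411e-05,
       -1.66607238e-03, -9.70115543e-04]), 'effort': array([ 3.11612312e-03, -4.38654220e+01, -2.24910253e+01,  7.14369072e-02,
        3.42972740e-02, -8.42579084e-05]), 'eef_pos': array([ 0.19616502, -0.51355552,  0.23822856]), 'tool_rot': array([ 0.93734365,  1.36086637, -0.9358167 ]), 'wrist_force': array([-0.92515663,  0.07470278, -0.3972918 ]), 'torque': array([-0.00809793, -0.01297292, -0.02982194]), 'opening': 1.0027449938261122}
```

View pics/scene0.png

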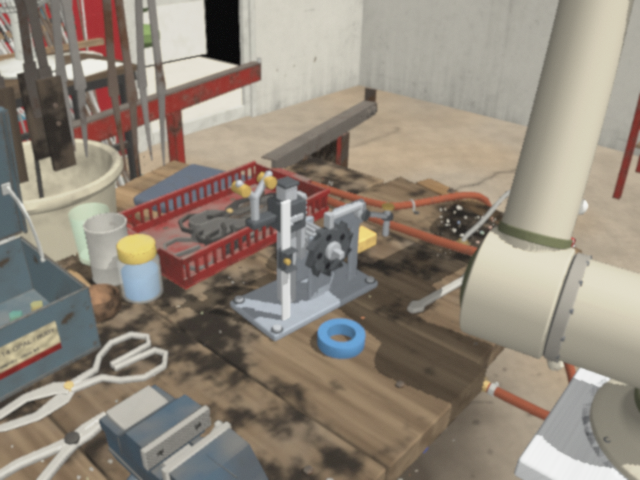

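View pics/top0.png

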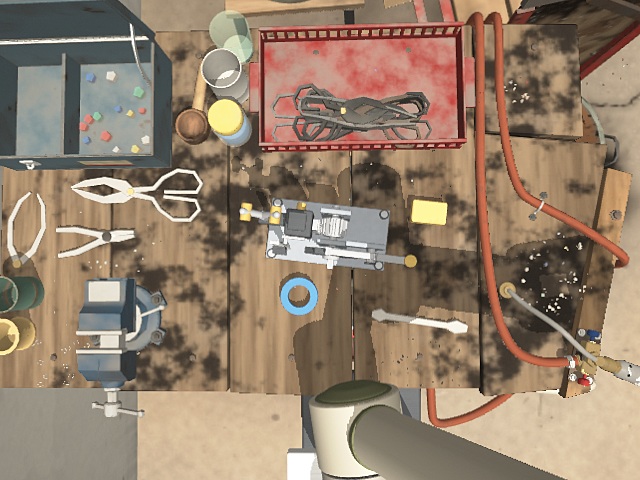

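The scene view shows the winch with mast and strip at about (285,255) and the wheel at (335,250). In the top view the base plate covers x 265–390, the brass screw head is at (410,262), and the tape is at (298,295). I'll enlarge both.

```bash
python3 - <<'E'
import cv2,numpy as np
a=cv2.imread("pics/scene0.png")[170:345,220:420];b=cv2.imread("pics/top0.png")[190:280,230:430]
a=cv2.resize(a,None,fx=4,fy=4,interpolation=cv2.INTER_CUBIC)[:600];b=cv2.resize(b,None,fx=4,fy=4,interpolation=cv2.INTER_CUBIC)
cv2.imwrite("pics/a.png",cv2.resize(a,None,fx=.99,fy=.99)[:598]);cv2.imwrite("pics/b.png",b)
E
```

```text
(no output)
```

View pics/a.png

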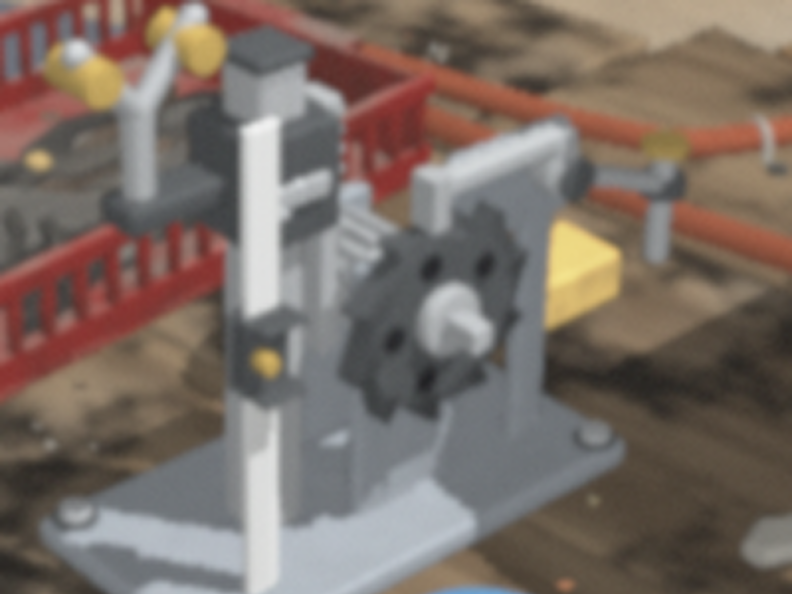

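View pics/b.png

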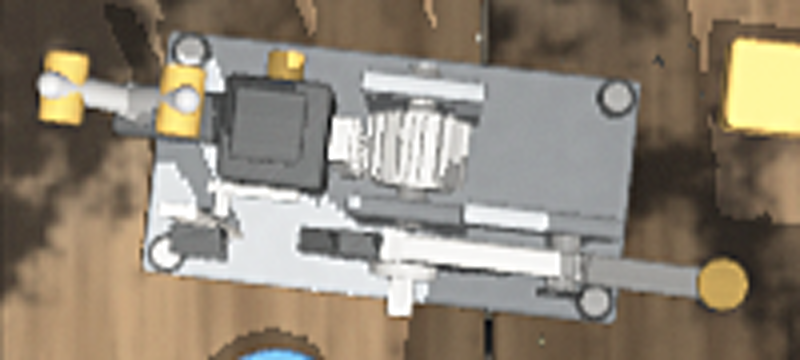

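Scene crop: pointer tip at about (285,207), clip bars at about (283,322) and (280,390), screw head at about (665,140). Top crop: base corners (172,32), (640,82), (612,322), (145,270), head at (722,284).

```bash
cat > h.py <<'E'
import cv2,numpy as np
from station import manip
def cam(n):
    c=manip.camera_info(n);R=cv2.Rodrigues(c["rvec"])[0];return c["camera_matrix"],np.array([c["k1"],0,0,0,0.]),R,c["tvec"]
def ray(n,p):
    K,d,R,t=cam(n);u=cv2.undistortPoints(np.array([[p]],float),K,d)[0,0]
    return -R.T@t,R.T@np.array([*u,1])
def onz(n,p,z):
    o,v=ray(n,p);return o+v*(z-o[2])/v[2]
def proj(n,P):
    K,d,R,t=cam(n);return cv2.projectPoints(np.array(P,float).reshape(-1,3),cv2.Rodrigues(R)[0],t,K,d)[0][:,0]
def tri(p,q):
    A=[];b=[]
    for n,x in(("scene",p),("top",q)):
        o,v=ray(n,x);v/=np.linalg.norm(v);M=np.eye(3)-np.outer(v,v);A.append(M);b.append(M@o)
    return np.linalg.lstsq(np.vstack(A),np.hstack(b),rcond=None)[0]
A=lambda x,y:(220+x/3.96,170+y/3.96)
B=lambda x,y:(230+x/4,190+y/4)
E
python3 - <<'E'
from h import *
W=np.array([onz("top",B(*p),.012)[:2] for p in((172,32),(640,82),(612,322),(145,270))])
F=np.array([(55,119.5),(55,-95.5),(-55,-95.5),(-55,119.5)])/1e3
w=W-W.mean(0);f=F-F.mean(0)
th=np.arctan2((f[:,0]*w[:,1]-f[:,1]*w[:,0]).sum(),(f*w).sum())
R=np.array([[np.cos(th),-np.sin(th)],[np.sin(th),np.cos(th)]])
t=W.mean(0)-R@F.mean(0)
print(th,t,(F@R.T+t-W)*1e3)
np.savez("w.npz",R=R,t=t,th=th)
fr=lambda x,y:R@np.array([x,y])/1e3+t
tail=fr(-36,-125);print("tail",tail)
h=tri(A(665,142),B(722,284));print("head tri",h,(R.T@(h[:2]-t))*1e3)
for z in(.123,.14,.157):print(z,proj("scene",[*tail,z]),proj("top",[*tail,z]), A(665,142),B(722,284))
P=onz("scene",A(285,207),.163);print("pointer",R.T@(P[:2]-t)*1e3)
for name,px in(("up",(283,322)),("lo",(283,392)),("mid",(283,357)),("ptr",(285,207))):
    o,v=ray("scene",A(*px));
    # plane frame x = pointer x
    for X in(-36,-25,(R.T@(P[:2]-t))[0]*1e3):
        n=R@[1,0];s=((fr(X,0)-o[:2])@n)/(v[:2]@n);Q=o+s*v;print(name,X,(R.T@(Q[:2]-t))*1e3,Q[2])
# project pointer line
E
```

```text
-0.12245548570586552 [0.53834991 0.06728785] [[ 0.99188035  1.3850699 ]
 [ 0.59011744 -1.25531972]
 [-1.16927869 -2.10179417]
 [-0.41271911  1.97204399]]
tail [ 0.48735078 -0.05237873]
head tri [ 0.48800707 -0.05142119  0.13078875] [ -35.46559152 -123.96946449]
0.123 [[388.37589333 210.21193434]] [[410.34229045 261.35701522]] (387.92929292929296, 205.85858585858585) (410.5, 261.0)
0.14 [[389.28099794 200.52156443]] [[411.85003929 261.17123689]] (387.92929292929296, 205.85858585858585) (410.5, 261.0)
0.157 [[390.1964731  190.66330206]] [[413.4217518  260.97756985]] (387.92929292929296, 205.85858585858585) (410.5, 261.0)
pointer [-26.22947828  66.62370685]
up -36 [-36.          75.58686008] 0.12501020229582538
up -25 [-25.          66.16522234] 0.11631560152432707
up -26.229478282430442 [-26.22947828  67.21828588] 0.11728740359914158
lo -36 [-36.         75.4047946] 0.0962253254255035
lo -25 [-25.          65.97932085] 0.086924246428153
lo -26.229478282430442 [-26.22947828  67.03281315] 0.0879638350309177
mid -36 [-36.          75.49567531] 0.11074569828179814
mid -25 [-25.          66.07211636] 0.10175055389060456
mid -26.229478282430442 [-26.22947828  67.12539464] 0.1027559479520862
ptr -36 [-36.          75.00320383] 0.16988303064071225
ptr -25 [-25.          65.56926884] 0.16213387054093126
ptr -26.229478282430442 [-26.22947828  66.62370685] 0.16300000000000003
```

```bash
python3 - <<'E'
from h import *
w=np.load("w.npz");R,t=w["R"],w["t"]
F=lambda P:(np.r_[R.T@(P[:2]-t),P[2]]*1e3).round(1)
fr=lambda x,y,z:np.r_[R@np.array([x,y])/1e3+t,z/1e3]
for n,p in(("strip foot L",(246,590)),("strip foot R",(278,585))):print(n,F(onz("scene",A(*p),.012)))
for p in((170,228),(225,225),(225,255),(170,250)):print("clip top",[F(onz("top",B(*p),z)) for z in(.13,.15)])
for p in((160,208),(195,208),(218,212),(235,235),(205,215)):print("misc",p,F(onz("top",B(*p),.163)),F(onz("top",B(*p),.2)))
inv=lambda q:((q[:,0]-220)*3.96,(q[:,1]-170)*3.96)
for P in((-26,52,163),(-46,52,163),(-26,72,163),(-36,-62,139),(-36,0,100),(-36,0,138),(-41,0,145),(0,52,213)):
    q=proj("scene",fr(*P));s=proj("top",fr(*P));print(P,((q-[220,170])*3.96).round(),((s-[230,190])*4).round())
a=cv2.imread("pics/scene0.png")[200:275,270:312];b=cv2.imread("pics/top0.png")[232:262,260:330]
a=cv2.resize(a,None,fx=8,fy=8,interpolation=cv2.INTER_CUBIC);b=cv2.resize(b,None,fx=6,fy=6,interpolation=cv2.INTER_CUBIC)
c=np.zeros((600,760,3),np.uint8);c[:a.shape[0],:a.shape[1]]=a;c[:b.shape[0],340:340+b.shape[1]]=b;cv2.imwrite("pics/c.png",c)
E
```

```text
strip foot L [-30.3  88.   12. ]
strip foot R [-35.7  77.1  12. ]
clip top [array([-37.8,  93.4, 130. ]), array([-38.4,  90.9, 150. ])]
clip top [array([-34.2,  71.9, 130. ]), array([-34.9,  69.9, 150. ])]
clip top [array([-46. ,  70.5, 130. ]), array([-46.4,  68.5, 150. ])]
clip top [array([-46.4,  92.4, 130. ]), array([-46.8,  89.9, 150. ])]
misc (160, 208) [-31.7  93.9 163. ] [-33.1  88.9 200. ]
misc (195, 208) [-30.2  80.6 163. ] [-31.7  76.3 200. ]
misc (218, 212) [-30.7  71.7 163. ] [-32.2  67.8 200. ]
misc (235, 235) [-38.7  64.3 163. ] [-39.8  60.7 200. ]
misc (205, 215) [-32.4  76.5 163. ] [-33.8  72.4 200. ]
(-26, 52, 163) [[317. 194.]] [[271. 205.]]
(-46, 52, 163) [[355. 215.]] [[265. 258.]]
(-26, 72, 163) [[273. 212.]] [[219. 200.]]
(-36, -62, 139) [[560. 170.]] [[564. 267.]]
(-36, 0, 100) [[438. 312.]] [[406. 252.]]
(-36, 0, 138) [[442. 222.]] [[405. 249.]]
(-41, 0, 145) [[453. 210.]] [[404. 261.]]
(0, 52, 213) [[269.  38.]] [[269. 125.]]
```

View pics/c.png

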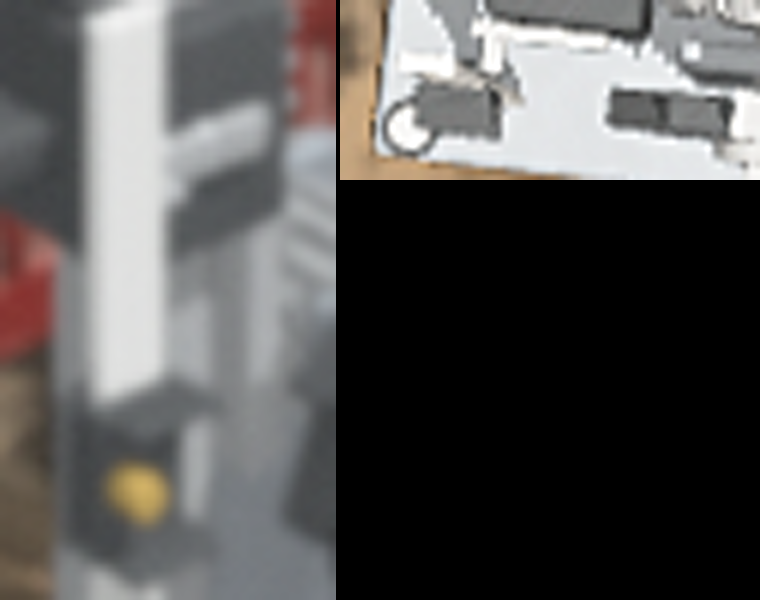

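The crop shows the clip: upper bar's top face has corners at c(75,397), (180,375), (215,405), (112,440), the lower bar is about 135 px below, and the pointer runs behind the strip at c(165,165).

```bash
python3 - <<'E'
from h import *
w=np.load("w.npz");R,t=w["R"],w["t"]
F=lambda P:(np.r_[R.T@(P[:2]-t),P[2]]*1e3).round(1)
fr=lambda x,y,z:np.r_[R@np.array([x,y])/1e3+t,z/1e3]
S=lambda x,y:(270+(x-3.5)/8,200+(y-3.5)/8)
T=lambda x,y:(260+(x-340-2.5)/6,232+(y-2.5)/6)
for s,q in(((215,405),(500,138)),((180,375),(500,88)),((75,397),(418,85)),((112,440),(415,130))):
    P=tri(S(*s),T(*q));print(F(P),(proj("scene",P)-S(*s)).round(1),(proj("top",P)-T(*q)).round(1))
for z in range(90,160,10):
    print(z,[((proj("scene",fr(x,y,z))[0]-[270,200])*8+3.5).round() for x,y in((-46,70),(-46,91),(-36,70))])
E
```

```text
[-45.7  72.1 129.6] [[1.7 0.2]] [[-0.9 -1.1]]
[-33.9  72.2 130.5] [[0.3 0. ]] [[-0.2 -0.2]]
[-34.7  94.3 134.7] [[1.4 0.2]] [[-0.8 -0.9]]
[-46.   94.6 131.5] [[1.9 0.2]] [[-1.1 -1.2]]
90 [array([236., 598.]), array([144., 642.]), array([199., 575.])]
100 [array([237., 550.]), array([144., 593.]), array([199., 526.])]
110 [array([237., 501.]), array([144., 543.]), array([199., 478.])]
120 [array([238., 451.]), array([144., 493.]), array([200., 428.])]
130 [array([239., 401.]), array([144., 443.]), array([200., 378.])]
140 [array([239., 350.]), array([144., 391.]), array([201., 328.])]
150 [array([240., 299.]), array([144., 339.]), array([201., 276.])]
```

```bash
cat > go.py <<'E'
from h import *
def to(target,pr=True):
    s=manip.get_state();M=cv2.Rodrigues(s["tool_rot"])[0]
    print("t",s["time_s"],"pos",s["eef_pos"].round(4),"shift(tool)",(M.T@(np.array(target)-s["eef_pos"])).round(4),"F",s["wrist_force"].round(2),"open",round(s["opening"],2))
    print("axes x",M[:,0].round(3),"y",M[:,1].round(3),"z",M[:,2].round(3));return s,M
E
python3 - <<'E'
from go import *
s,M=to([.488,-.052,.200])
for yaw in (-.1225,-.1225+np.pi/2,-.1225-np.pi/2): # jaw axis direction
    zt=np.array([np.cos(yaw),np.sin(yaw),0]);x=np.array([0,0,-1.]);D=np.c_[x,np.cross(zt,x),zt]
    print(yaw,cv2.Rodrigues(M.T@D)[0].ravel().round(3))
for n in("scene","top"):
    K,d,R,t=cam(n);print(n,-R.T@t)
E
```

```text
t 0.1 pos [ 0.1962 -0.5136  0.2382] shift(tool) [ 0.0388  0.4373 -0.327 ] F [-0.93  0.07 -0.4 ] open 1.0
axes x [-0.     0.001 -1.   ] y [0.934 0.357 0.   ] z [ 0.357 -0.934 -0.001]
-0.1225 [-1.084e+00 -1.000e-03 -1.000e-03]
1.4482963267948965 [-2.654e+00 -0.000e+00 -2.000e-03]
-1.6932963267948966 [ 0.487 -0.001  0.   ]
scene [0.04829821 0.6543031  0.53767632]
top [0.47445097 0.06200333 0.96163688]
```

Request:
step_arm(
  targets=[0, 0.032, -0.024, 0, 0, 0, 0, 0, 0.032, -0.024, 0, 0, 0, 0, 0, 0.032, -0.024, 0, 0, 0, 0, 0, 0.032, -0.024, 0, 0, 0, 0, 0, 0.032, -0.024, 0, 0, 0, 0, 0, 0.032, -0.024, 0, 0, 0, 0, 0, 0.032, -0.024, 0, 0, 0, 0, 0, 0.032, -0.024, 0, 0, 0, 0, 0, 0.032, -0.024, 0, 0, 0, 0, 0, 0.032, -0.024, 0, 0, 0, 0],
  newtons=20,
)

```text
time_s: 1.1
eef_pos: [0.4141, -0.1652, 0.2358]
tool_rot: [0.947, 1.363, -0.941]
wrist_force: [0.3, -0.9, -0.0]
opening: 0.116
```

Request:
step_arm(
  targets=[0, 0, 0, -0.11, 0, 0, 0, 0, 0, 0, -0.11, 0, 0, 0, 0, 0, 0, -0.11, 0, 0, 0, 0, 0, 0, -0.11, 0, 0, 0, 0, 0, 0, -0.11, 0, 0, 0, 0, 0, 0, -0.11, 0, 0, 0, 0, 0, 0, -0.11, 0, 0, 0, 0, 0, 0, -0.11, 0, 0, 0, 0, 0, 0, -0.11, 0, 0, 0, 0, 0, 0, -0.11, 0, 0, 0],
)

```text
time_s: 2.1
eef_pos: [0.4149, -0.1585, 0.2334]
tool_rot: [0.058, 1.579, -0.041]
wrist_force: [0.0, -0.8, 0.8]
opening: 0.005
```

```bash
python3 - <<'E'
from go import *
to([.488,-.052,.160])
E
```

```text
t 2.1 pos [ 0.4149 -0.1585  0.2334] shift(tool) [0.074  0.1101 0.0669] F [ 0.05 -0.84  0.8 ] open 0.01
axes x [-0.008  0.011 -1.   ] y [0.063 0.998 0.011] z [ 0.998 -0.063 -0.009]
```

Request:
step_arm(
  targets=[0, 0.016, 0.01, 0, 0, 0, 0, 0, 0.016, 0.01, 0, 0, 0, 0, 0, 0.016, 0.01, 0, 0, 0, 0, 0, 0.016, 0.01, 0, 0, 0, 0, 0, 0.016, 0.01, 0, 0, 0, 0, 0, 0.016, 0.01, 0, 0, 0, 0, 0.015, 0.014, 0.007, 0, 0, 0, 0, 0.015, 0, 0, 0, 0, 0, 0, 0.015, 0, 0, 0, 0, 0, 0, 0.015, 0, 0, 0, 0, 0, 0],
)

```text
time_s: 3.1
eef_pos: [0.4902, -0.0471, 0.1711]
tool_rot: [0.056, 1.58, -0.037]
wrist_force: [0.3, -0.4, 0.5]
opening: 0.007
```

```bash
python3 - <<'E'
from go import *
to([.488,-.052,.150])
a=manip.snapshot("scene")[:,:,::-1];b=manip.snapshot("top")[:,:,::-1]
cv2.imwrite("pics/s1.png",a);cv2.imwrite("pics/t1.png",b)
a=cv2.resize(a[150:350,210:450],None,fx=2.4,fy=2.4,interpolation=cv2.INTER_CUBIC);b=cv2.resize(b[190:320,330:430],None,fx=2,fy=2)
c=np.zeros((480,790,3),np.uint8);c[:480,:576]=a;c[:260,580:780]=b;cv2.imwrite("pics/d.png",c)
E
```

```text
t 3.1 pos [ 0.4902 -0.0471  0.1711] shift(tool) [ 0.0211 -0.0053 -0.0017] F [ 0.35 -0.36  0.5 ] open 0.01
axes x [-0.01   0.012 -1.   ] y [0.059 0.998 0.012] z [ 0.998 -0.059 -0.01 ]
```

View pics/d.png

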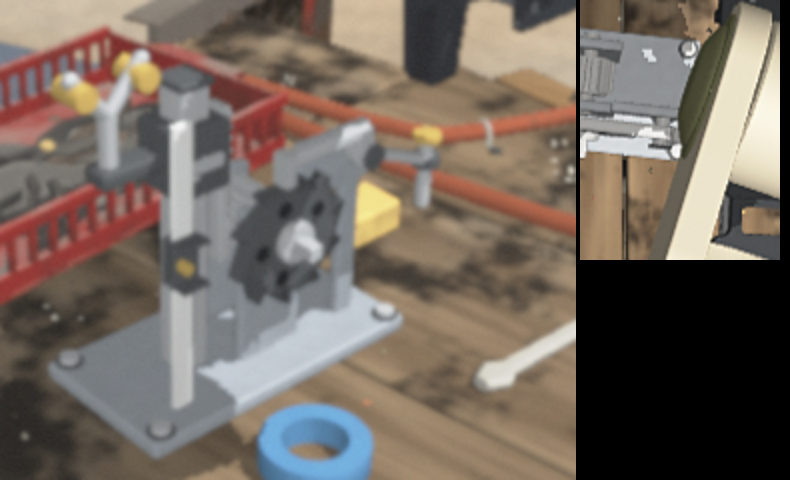

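Fingertips at d(435,70) hang right above the brass head d(427,133), and the view of the rest and wheel is clear. I'll correct laterally and descend.

Request:
step_arm(
  targets=[0.004, -0.003, -0.001, 0, 0, 0, 0, 0.004, -0.002, -0.001, 0, 0, 0, 0, 0.004, -0.001, 0, 0, 0, 0, 0, 0.004, 0, 0, 0, 0, 0, 0, 0.004, 0, 0, 0, 0, 0, 0, 0.003, 0, 0, 0, 0, 0, 0, 0.003, 0, 0, 0, 0, 0, 0, 0.002, 0, 0, 0, 0, 0, 0, 0.001, 0, 0, 0, 0, 0, 0, 0, 0, 0, 0, 0, 0, 0],
)

```text
time_s: 4.2
eef_pos: [0.4872, -0.0535, 0.1408]
tool_rot: [0.057, 1.581, -0.038]
wrist_force: [-0.6, 0.5, 0.6]
opening: 0.004
```

```bash
python3 - <<'E'
from go import *
to([.488,-.052,.134])
E
```

```text
t 4.2 pos [ 0.4872 -0.0535  0.1408] shift(tool) [0.0068 0.0015 0.0008] F [-0.56  0.46  0.58] open 0.0
axes x [-0.01   0.013 -1.   ] y [0.06  0.998 0.012] z [ 0.998 -0.06  -0.011]
```

Request:
step_arm(
  targets=[0.001, 0.001, 0, 0, 0, 0, 0, 0.001, 0, 0, 0, 0, 0, 0, 0.001, 0, 0, 0, 0, 0, 0, 0.001, 0, 0, 0, 0, 0, 0, 0.001, 0, 0, 0, 0, 0, 0, 0.001, 0, 0, 0, 0, 0, 0, 0.001, 0, 0, 0, 0, 0, 0, 0.001, 0, 0, 0, 0, 0, 0, 0, 0, 0, 0, 0, 0, 0, 0, 0, 0, 0, 0, 0, 0],
)

```text
time_s: 5.2
eef_pos: [0.4874, -0.0524, 0.1324]
tool_rot: [0.057, 1.58, -0.038]
wrist_force: [0.0, -0.9, 0.7]
opening: 0.002
```

Request:
step_arm(
  targets=[0.0005, 0, 0, 0, 0, 0, 0, 0.0005, 0, 0, 0, 0, 0, 0, 0.0005, 0, 0, 0, 0, 0, 0, 0.0005, 0, 0, 0, 0, 0, 0, 0.0005, 0, 0, 0, 0, 0, 0, 0.0005, 0, 0, 0, 0, 0, 0, 0.0005, 0, 0, 0, 0, 0, 0, 0.0005, 0, 0, 0, 0, 0, 0, 0, 0, 0, 0, 0, 0, 0, 0, 0, 0, 0, 0, 0, 0],
)

```text
time_s: 6.2
eef_pos: [0.4876, -0.052, 0.1296]
tool_rot: [0.056, 1.578, -0.038]
wrist_force: [-1.4, 0.6, 3.6]
opening: 0.006
```

Request:
step_arm(
  targets=[0.0005, 0, 0, 0, 0, 0, 0, 0.0005, 0, 0, 0, 0, 0, 0, 0.0005, 0, 0, 0, 0, 0, 0, 0.0005, 0, 0, 0, 0, 0, 0, 0.0005, 0, 0, 0, 0, 0, 0, 0.0005, 0, 0, 0, 0, 0, 0, 0, 0, 0, 0, 0, 0, 0, 0, 0, 0, 0, 0, 0, 0, 0, 0, 0, 0, 0, 0, 0, 0, 0, 0, 0, 0, 0, 0],
)

```text
time_s: 7.2
eef_pos: [0.4876, -0.0515, 0.127]
tool_rot: [0.057, 1.578, -0.037]
wrist_force: [-1.0, 1.1, 4.6]
opening: 0.008
```

```bash
cat > track.py <<'E'
from h import *
def cen(im):
    h=cv2.cvtColor(im,cv2.COLOR_BGR2HSV)[165:250,233:284]
    m=cv2.inRange(h,(18,90,90),(32,255,255));M=cv2.moments(m,True);return np.array([M["m10"]/M["m00"]+233,M["m01"]/M["m00"]+165]),M["m00"]
def height(im):
    c0,_=cen(cv2.imread("pics/s1.png"));c,n=cen(im)
    g=np.linspace(.12,.30,50)
    P=onz("top",B(122,94),.21)[:2]
    f=lambda c:np.interp(-c[1],-proj("scene",[[*P,z] for z in g])[:,1],g)
    return 163+1e3*(f(c)-f(c0)),c,n
def look(name=None):
    im=manip.snapshot("scene")[:,:,::-1].copy();t=manip.get_state()
    if name:cv2.imwrite(name,im)
    h,c,n=height(im);print("t %.2f rest %.1f"%(t["time_s"],h),c.round(1),n,t["eef_pos"].round(4),t["wrist_force"].round(1))
E
python3 -c "
from track import *
print(height(cv2.imread('pics/scene0.png')));look()"
```

```text
(np.float64(163.21101813760623), array([254.99367089, 185.18987342]), 316.0)
t 7.25 rest 163.2 [254.8 185.2] 314.0 [ 0.4876 -0.0516  0.127 ] [-1.2  0.5  5.1]
```

Request:
step_arm(
  targets=[0.0005, 0, 0, 0, 0, 0, 0, 0.0005, 0, 0, 0, 0, 0, 0, 0.0005, 0, 0, 0, 0, 0, 0, 0.0005, 0, 0, 0, 0, 0, 0, 0, 0, 0, 0, 0, 0, 0, 0, 0, 0, 0, 0, 0, 0, 0, 0, 0, 0, 0, 0, 0, 0, 0, 0, 0, 0, 0, 0, 0, 0, 0, 0, 0, 0, 0, 0, 0, 0, 0, 0, 0, 0],
)

```text
time_s: 8.25
eef_pos: [0.4877, -0.0512, 0.125]
tool_rot: [0.058, 1.577, -0.037]
wrist_force: [-1.4, 1.4, 3.8]
opening: 0.004
```

```bash
python3 -c "
from track import *
look()"
```

```text
t 8.30 rest 156.3 [254.9 190. ] 314.0 [ 0.4877 -0.0512  0.125 ] [-1.1  0.2  4.5]
```

The rest is already moving, so the nose is nearly or just clear. I'll press about 1 mm more for margin.

Request:
step_arm(
  targets=[0.0007, 0, 0, 0, 0, 0, 0, 0.0006, 0, 0, 0, 0, 0, 0, 0, 0, 0, 0, 0, 0, 0, 0, 0, 0, 0, 0, 0, 0, 0, 0, 0, 0, 0, 0, 0, 0, 0, 0, 0, 0, 0, 0, 0, 0, 0, 0, 0, 0, 0, 0, 0, 0, 0, 0, 0, 0, 0, 0, 0, 0, 0, 0, 0, 0, 0, 0, 0, 0, 0, 0],
)

```text
time_s: 9.3
eef_pos: [0.4878, -0.0509, 0.1237]
tool_rot: [0.058, 1.577, -0.036]
wrist_force: [-1.5, 1.7, 4.6]
opening: 0.003
```

```bash
python3 -c "
from track import *
look('pics/s2.png')
a=cv2.imread('pics/s1.png')[185:250,300:410];b=cv2.imread('pics/s2.png')[185:250,300:410]
cv2.imwrite('pics/e.png',cv2.resize(np.vstack([a,b]),None,fx=4.5,fy=4.5,interpolation=cv2.INTER_CUBIC))"
```

```text
t 9.35 rest 147.3 [254.4 196.2] 311.0 [ 0.4877 -0.0509  0.1237] [-0.2  2.3  5. ]
```

View pics/e.png

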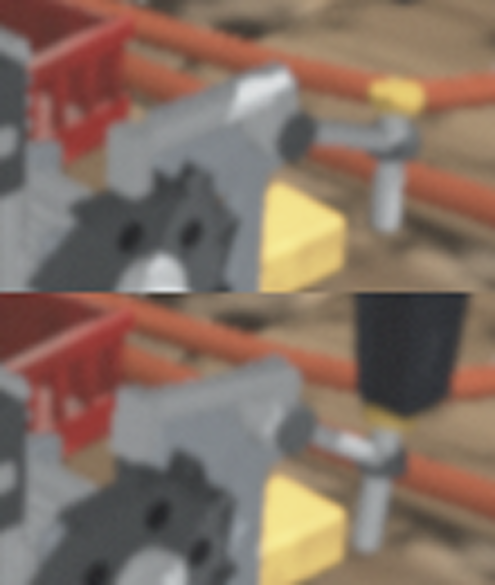

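Lower half: the finger is on the head at e(400,410), and boss and screw have sunk about 8–9 mm, so the nose is clear. Falling speed is about 8.6 mm/s. I'll hold 2 s and then look.

Request:
step_arm(
  targets=[0, 0, 0, 0, 0, 0, 0, 0, 0, 0, 0, 0, 0, 0, 0, 0, 0, 0, 0, 0, 0, 0, 0, 0, 0, 0, 0, 0, 0, 0, 0, 0, 0, 0, 0, 0, 0, 0, 0, 0, 0, 0, 0, 0, 0, 0, 0, 0, 0, 0, 0, 0, 0, 0, 0, 0, 0, 0, 0, 0, 0, 0, 0, 0, 0, 0, 0, 0, 0, 0],
)

```text
time_s: 10.35
eef_pos: [0.4877, -0.0509, 0.1237]
tool_rot: [0.058, 1.577, -0.036]
wrist_force: [-0.7, 0.5, 5.2]
opening: 0.005
```

```bash
python3 -c "
from track import *
look()"
```

```text
t 10.40 rest 138.4 [254.4 202.2] 324.0 [ 0.4877 -0.0509  0.1237] [-1.2  1.3  5.1]
```

Request:
step_arm(
  targets=[0, 0, 0, 0, 0, 0, 0, 0, 0, 0, 0, 0, 0, 0, 0, 0, 0, 0, 0, 0, 0, 0, 0, 0, 0, 0, 0, 0, 0, 0, 0, 0, 0, 0, 0, 0, 0, 0, 0, 0, 0, 0, 0, 0, 0, 0, 0, 0, 0, 0, 0, 0, 0, 0, 0, 0, 0, 0, 0, 0, 0, 0, 0, 0, 0, 0, 0, 0, 0, 0],
)

```text
time_s: 11.4
eef_pos: [0.4877, -0.0509, 0.1237]
tool_rot: [0.058, 1.577, -0.036]
wrist_force: [-0.6, 1.2, 5.0]
opening: 0.007
```

```bash
python3 -c "
from track import *
look('pics/s3.png')
a=cv2.imread('pics/s3.png')[180:290,260:340]
cv2.imwrite('pics/f.png',cv2.resize(a,None,fx=5.4,fy=5.4,interpolation=cv2.INTER_CUBIC))"
```

```text
t 11.45 rest 130.0 [254.6 207.8] 315.0 [ 0.4877 -0.0509  0.1237] [-0.7  1.   4.7]
```

View pics/f.png

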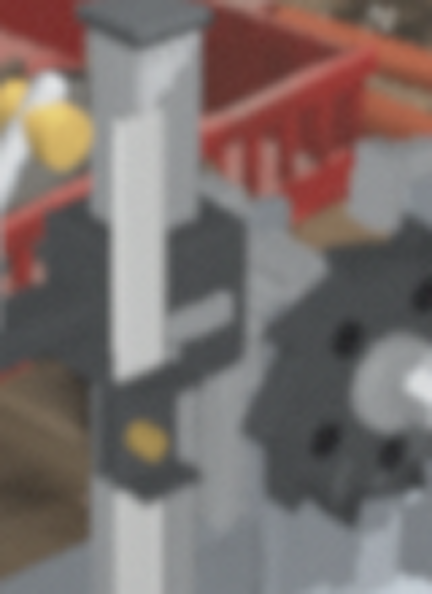

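Pointer at f(175,335) is just above the clip's upper bar at f(165,365). It fits a mark near 115–117 mm, so the notch at 112.6 is the goal. I'll hold 1.0 s more and release at about 121.

Request:
step_arm(
  targets=[0, 0, 0, 0, 0, 0, 0, 0, 0, 0, 0, 0, 0, 0, 0, 0, 0, 0, 0, 0, 0, 0, 0, 0, 0, 0, 0, 0, 0, 0, 0, 0, 0, 0, 0, 0, 0, 0, 0, 0, 0, 0, 0, 0, 0, 0, 0, 0, 0, 0, 0, 0, 0, 0, 0, 0, 0, 0, 0, 0, 0, 0, 0, 0, 0, 0, 0, 0, 0, 0],
)

```text
time_s: 12.45
eef_pos: [0.4877, -0.051, 0.1237]
tool_rot: [0.058, 1.577, -0.036]
wrist_force: [-1.2, 2.2, 5.6]
opening: 0.005
```

Request:
step_arm(
  targets=[-0.015, 0, 0, 0, 0, 0, 0, -0.015, 0, 0, 0, 0, 0, 0, -0.01, 0, 0, 0, 0, 0, 0, -0.01, 0, 0, 0, 0, 0, 0, -0.01, 0, 0, 0, 0, 0, 0, 0, 0, 0, 0, 0, 0, 0, 0, 0, 0, 0, 0, 0, 0, 0, 0, 0, 0, 0, 0, 0, 0, 0, 0, 0, 0, 0, 0, 0, 0, 0, 0, 0, 0, 0],
)

```text
time_s: 13.45
eef_pos: [0.4874, -0.0525, 0.1832]
tool_rot: [0.058, 1.582, -0.037]
wrist_force: [1.0, 0.0, -0.0]
opening: 0.004
```

```bash
python3 -c "
from track import *
look()"
```

```text
t 13.50 rest 112.7 [254.7 219.3] 309.0 [ 0.4873 -0.0525  0.1831] [-0.7  0.7 -0.5]
```

Request:
step_arm(
  targets=[0, 0, 0, 0, 0, 0, 0, 0, 0, 0, 0, 0, 0, 0, 0, 0, 0, 0, 0, 0, 0, 0, 0, 0, 0, 0, 0, 0, 0, 0, 0, 0, 0, 0, 0, 0, 0, 0, 0, 0, 0, 0, 0, 0, 0, 0, 0, 0, 0, 0, 0, 0, 0, 0, 0, 0, 0, 0, 0, 0, 0, 0, 0, 0, 0, 0, 0, 0, 0, 0],
)

```text
time_s: 14.5
eef_pos: [0.4873, -0.0525, 0.1829]
tool_rot: [0.058, 1.583, -0.037]
wrist_force: [0.6, -0.2, -0.4]
opening: 0.002
```

```bash
python3 -c "
from track import *
look('pics/s4.png')
a=cv2.imread('pics/s4.png')[180:290,260:410]
cv2.imwrite('pics/g.png',cv2.resize(a,None,fx=5.3,fy=5.3,interpolation=cv2.INTER_CUBIC))"
```

```text
t 14.55 rest 112.7 [254.6 219.3] 310.0 [ 0.4873 -0.0525  0.1829] [0.4 1.  0.1]
```

View pics/g.png

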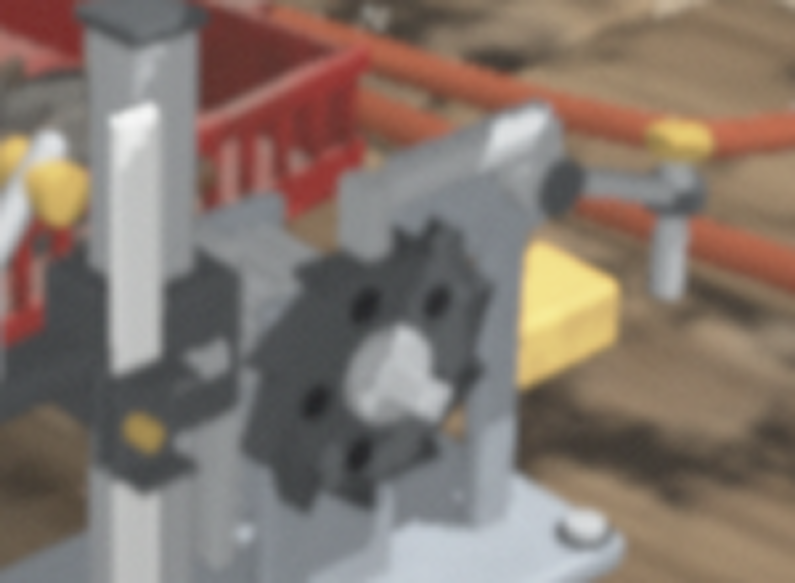

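The rest stands still at 112.7 mm, a notch height. The pointer g(205,360) runs into the clip gap, and the tail and screw head g(680,140) are back at their seated height. The gripper is free above them, so I'm handing in.

```bash
python3 -c "
from station import manip
print(manip.sign_off())"
```

```text
the job is handed in; nothing more can be done
None
```

The rest is down and caught on the pawl, with the pointer between the two bars of the clip as far as the camera shows. I handed the job in at about 14.6 s, and sign-off gives no verdict.

- **Pressing:** I pressed the screw with shut fingers, touching at about z = 0.131 m and going down about 7–8 mm. The wrist readings between moves were about 5–6 N. The rest sank at about 8.5 mm/s, and I let go with the pointer at about 121 mm (extrapolated from that speed).
- **Last checks:** two pictures 1 s apart both put the rest at 112.7 mm, which is the fourth notch down from 163 mm (112.6 mm). The tail and screw head were back at their starting height, so the pawl looks seated. The gripper stood about 5 cm above the screw with no force beyond sensor noise.
- **Where the measurements disagreed:** my two estimates of the clip's middle differed. Triangulating the bars gave about 116 mm. A rougher comparison with the pointer gave about 111 mm, which is below the stated range of 115 to 138 mm. At 112.7 mm the pointer is inside the gap with either value.
- **Not measured:** I did not re-measure the tape roll, wax block and spanner at the end. The arm never went near them.

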